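Set the lamp and hold the filter cell home in the reader

TASK

Ready the fluorescence reader for its reading: first turn the dial of the lamp controller so that its white pointer stands on the green mark. Then turn the knurled filter cell, which sits loosely on the reader's port, until its hidden keyways drop over the port's pins, push it down fully home against its spring, and finish while still holding it pressed home with the fingers. Leave the dial on its mark and the other things where they are.

Things in the scene. Friction and masses are not known exactly. Their poses are not given: they have to be found in the camera images.
- dial (a joint): angle of the lamp dial, rad: 0 to 5.236, growing clockwise seen from above, one scale tick every 0.5236; the green mark is at 3.665. It starts between 2.2 and 3.1, stays where it is left and turns with light friction (0.04 N m)
- dial_grip (a point): point on the dial's upright axis, 70 mm above the bench. The dial is a black disc (52 mm diameter, top 57 mm above the bench) carrying a black upright bar grip 46 mm long, 12 mm wide, from 56 to 78 mm above the bench. This point's x axis runs along the bar to the end with the white pointer; grip the bar across its 12 mm
- mark (a point): green mark on the scale, 44 mm from the dial's axis, on the controller's top
- lamp: lamp controller, fixed: grey-brown box 130 x 130 mm, 46 mm high, dark top with white scale ticks; origin at the centre of its underside on the bench, under the dial's axis. It may stand left or right, the reader on the other side
- head: reader, fixed: white box 180 (x) x 150 (y) mm, top 54 mm above the bench; origin at the centre of its underside. In the middle of its top is the port: a dark round flange, 72 mm diameter and 6 mm high, with an upright spigot of 30 mm diameter
- seat (a point): centre of the flange's upper face, 60 mm above the bench, on the port's axis. The spigot stands 28 mm tall here, with three pins 120 degrees apart (5 mm wide, 5 mm out, tops 16 mm above the flange), hidden under the cell and at an unknown angle
- cell: loose filter cell, about 0.14 kg: grey collar with black knurling and orange glass on top, 50 mm diameter, 36 mm high; origin at the centre of its underside. It stands round the spigot with 1 mm play, its inner ledge resting on the pins, so its origin starts 10 mm above the seat; fully home (underside flush on the flange) it is at the seat
- cell_grip (a point): point on the cell's axis 27 mm above its underside: a good height for the TCP to grip the 50 mm collar. Inside, out of sight, are three keyways 120 degrees apart (where is not known). Turning the cell clockwise from above by 0.35 to 1.2 rad from its start brings them over the pins; they pass within about 0.1 rad
- cell_top (a point): centre of the cell's top, 36 mm above its underside. Once the keyways meet the pins the cell can sink 10 mm in all: 6 mm freely, then 4 mm more against a hidden spring (about 4 N, rising to about 8 N), until its underside stops on the flange: home. Let go, it rises 4 mm again, so it must be held down
- plate: loose bystander: pale microplate 127 x 85 x 14 mm, origin under its centre
- jar: loose bystander: jar with blue cap, 56 mm diameter, 75 mm high, origin under its centre
- tipbox: loose bystander: green tip box with clear lid, 70 x 100 x 63 mm, origin under its centre
- puck: loose bystander: pale bare-metal puck 44 mm diameter, 20 mm high, origin under its centre

How it is judged:
By the outcome, as a careful person would: the job done as asked, in the order asked, and still so for the second after the job is handed in, while the arm keeps its last pose, push and grip.
It also fails if it takes over 54 s, if anything falls off the work surface, if the arm or the gripper's body presses on something with over 40 N, if the wrist force passes 120 N, or if a joint passes its speed limit or range.

ROBOT

A 7-joint arm with a two-finger parallel gripper is mounted at the origin on the work surface. World frame = base frame: x ahead of the robot, y to its left, z up, the work surface at z = 0. Lengths are in m, angles in rad, forces in N, time in s.
With the tool pointing down it reaches from about 0.425 to 0.875 m from the base axis. Payload 4.7 kg.
Tool frame: the origin (TCP) lies between the finger pads, 19 mm behind the fingertips; this is the grasp point; z points along the fingers, y is the direction in which the jaws open and shut (so a half turn about z gives the same grasp; the last joint's range is limited). The gripper opens to 87 mm and grips with 3 to 60 N. Pads are 19 mm wide; open, the fingers measure 117 mm over their backs; the gripper's body (75 mm by 190 mm) begins 51 mm behind the grasp point.
Start: joints at [-1.165, 0.321, -0.07, 1.45, 0.023, 1.371, -0.057], TCP at [0.248, 0.601, 0.241] pointing down, gripper open.
Joint ranges: [-2.86, 2.86], [-0.3, 2.09], [-1.38, 1.24], [0.06, 2.45], [-1.56, 4.7], [0.09, 2.05], [-2.69, 2.69]. Speed limits (rad/s): [2.57, 2.57, 3.14, 3.14, 3.14, 3.14, 3.14].

INTERFACE

Orientations are given as a unit quaternion [w, x, y, z].
In Python, from plant import readout, optics, ticket gives the robot as it stands.
- The arm moves only by the shell command python3 -m crank 'ROWS'. ROWS is a JSON object of lists of equal length, an entry for each row: "slide": the shift along the tool's x, y, z in mm, a list of three; "dr": the turn, a rotation vector about the tool's x, y, z in degrees, a list of three; "hand": the finger opening in mm, from 0 to 87. In form: {"slide": [[x, y, z], ...], "dr": [[wx, wy, wz], ...], "hand": [hand, ...]}. A call has 1 to 5 rows; each row shifts and turns the commanded pose from where the row before left it, along the tool's axes as they then stand; what a row does not reach is not made up. A row lasts 1/8 s, in which the tool goes at most 62.5 mm and 10.7 degrees, less where a joint would pass 70% of its speed; a pose out of reach is approached as far as the arm can. A call is refused whole if a number of a shift passes 62.5 or a number of a turn 10.7, either way. A call with a gripper value outside its range is refused whole. The fingers move at their own pace and stop on an object; the grip force is fixed at half the most. Time passes only in rows, so rows that do not move let the fingers close. It gives the time, the measured TCP pose, the force and the opening at its end, in the units of the state.
- readout.state(): the state, without advancing time (a new reading comes with each control period).
- optics.grab_frame(name): name is "scene" or "top"; returns (picture, depth): 384x512x3 uint8, blue, green, red; 384x512 float32, m along the optical axis (not along the pixel's ray), 0 where there is no reading.
- optics.camera_params(name): a dict with "camera_matrix" (3x3 intrinsics, pixels), "k1" (the pictures are not rectified: a ray, as slopes to the right and down, at radius r is drawn at 1 + k1 r^2 times it, then the intrinsics apply), "rvec" (rotation vector, rad) and "tvec" (3), from world to camera coordinates, as OpenCV has them. Camera axes: x right, y down, z forward; pixel columns grow to the right and rows downward; lengths in m; the calibration is good to about 2 mm. A picture is of the moment at which its call begins. camera_params takes no time and is no camera call.
- ticket.finish_job(): hands the job in, once; it reports no verdict.
The state is a dict: "time_s": time; "joints": joint angles; "qvel": joint speeds; "joint_torque": joint torques, N m; "position": TCP position; "orientation": TCP orientation; "force": force on the tool from outside, world axes, zero at the start; "torque": the same for the moment, N m; "gripper_width": finger opening in m.
Only numpy, scipy, OpenCV 4.12 (cv2) and the standard library are available. Lean on these libraries where they do the work, as an engineer would, in place of code of your own. Each camera call takes 0.05 s, during which the arm holds its last target.

## Working session

There is one attempt and no reset: what is moved stays moved. The work goes in short steps, Python scripts to look and compute and a shell command to move; the robot and the scene stay as the last step left them, time stands still between calls to the robot, and variables do not carry over. Pictures are saved under pics/ and viewed, and the job is handed in when it is done.

```bash
ls; mkdir -p pics
cat > h.py <<'E'
import numpy as np, cv2
from scipy.spatial.transform import Rotation as R
from plant import readout, optics, ticket
def q2R(q): return R.from_quat([q[1],q[2],q[3],q[0]]).as_matrix()
def cam(n):
    p=optics.camera_params(n); return np.array(p["camera_matrix"]),p["k1"],cv2.Rodrigues(np.array(p["rvec"],float))[0],np.array(p["tvec"],float).ravel()
def ray(n,u,v):
    K,k1,Rm,t=cam(n)
    # k1 model == opencv distortion [k1,0,0,0]
    x=cv2.undistortPointsIter(np.array([[[u,v]]],float),K,np.array([k1,0,0,0.]),None,None,(3,100,1e-12)).ravel()
    return -Rm.T@t, Rm.T@np.array([x[0],x[1],1])
def atz(n,u,v,z):
    o,d=ray(n,u,v); return o+d*(z-o[2])/d[2]
def proj(n,P):
    K,k1,Rm,t=cam(n); return cv2.projectPoints(np.array(P,float).reshape(-1,1,3),Rm,t,K,np.array([k1,0,0,0.]))[0].reshape(-1,2)
def st():
    s=readout.state(); Rm=q2R(s["orientation"])
    print(s["time_s"],"p",np.round(s["position"],4),"x",np.round(Rm[:,0],3),"z",np.round(Rm[:,2],3),"F",np.round(s["force"],1),"T",np.round(s["torque"],2),"w",round(s["gripper_width"],4)); return s,Rm
E
python3 - <<'E'
from h import *
s,_=st(); print(s)
for n in("scene","top"):
    im,d=optics.grab_frame(n); cv2.imwrite(f"pics/{n}0.png",im); np.save(f"pics/{n}0.npy",d); print(cam(n))
E
```

```text
pics
0.0 p [0.248  0.6002 0.2401] x [-0.924  0.382 -0.   ] z [-0.001 -0.002 -1.   ] F [0.1 0.8 0.3] T [-0.    0.05 -0.02] w 0.087
{'time_s': 0.0, 'joints': array([-1.1649182 ,  0.32180946, -0.07010287,  1.45171597,  0.02262875,
        1.37080584, -0.0568964 ]), 'qvel': array([-1.12146214e-04,  8.33217621e-04,  3.25574933e-04, -3.76735832e-05,
        1.41774724e-04, -1.30296633e-03,  3.69658966e-04]), 'joint_torque': array([ 3.54800859e-04, -4.91295433e+01, -4.03698161e-01, -3.12528348e+01,
       -6.39633369e-02,  4.39421798e-02,  1.74645506e-04]), 'position': array([0.24802877, 0.60023298, 0.24014987]), 'orientation': array([-1.28805254e-04,  1.94610115e-01,  9.80880192e-01, -9.67080996e-04]), 'force': array([0.13888483, 0.82414356, 0.30314617]), 'torque': array([-0.00357945,  0.05021369, -0.01802192]), 'gripper_width': 0.08700828229593577}
(array([[472.93256901,   0.        , 255.02143239],
       [  0.        , 472.93256901, 191.65572685],
       [  0.        ,   0.        ,   1.        ]]), -0.03618480130144001, array([[-0.7539756 ,  0.65668434,  0.01692562],
       [ 0.42920531,  0.51197273, -0.74408785],
       [-0.4972963 , -0.55375952, -0.66786735]]), array([ 0.44445772, -0.17211097,  1.31571092]))
(array([[369.4096599 ,   0.        , 252.45326343],
       [  0.        , 369.4096599 , 185.6726697 ],
       [  0.        ,   0.        ,   1.        ]]), -0.06864681186729235, array([[ 0.01091443, -0.99993529, -0.00320677],
       [-0.97762953, -0.00999718, -0.21009656],
       [ 0.21005091,  0.00542812, -0.97767538]]), array([-0.0284818 ,  0.59495724,  0.81777637]))
```

View pics/top0.png

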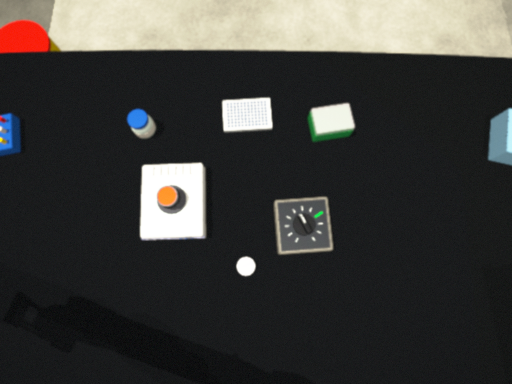

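View pics/scene0.png

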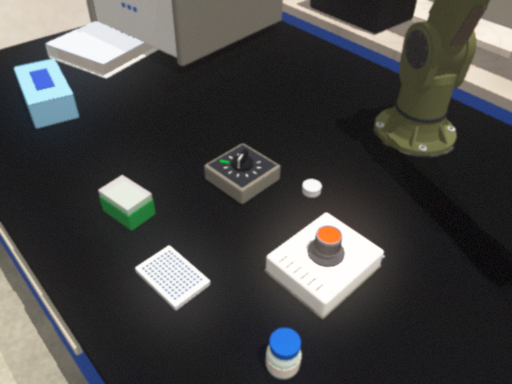

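Run:
```python
from h import *
a=cv2.imread("pics/top0.png"); b=cv2.imread("pics/scene0.png")
c1=cv2.resize(a[190:260,265:340],None,fx=8,fy=8,interpolation=cv2.INTER_CUBIC)
c2=cv2.resize(a[155:245,130:215],None,fx=6,fy=6,interpolation=cv2.INTER_CUBIC)
cv2.imwrite("pics/c1.png",c1);cv2.imwrite("pics/c2.png",c2)
c3=cv2.resize(b[135:205,200:285],None,fx=8,fy=8,interpolation=cv2.INTER_CUBIC)
c4=cv2.resize(b[205:315,260:390],None,fx=5,fy=5,interpolation=cv2.INTER_CUBIC)
cv2.imwrite("pics/c3.png",c3);cv2.imwrite("pics/c4.png",c4)
print(proj("top",[0.248,.6,.24]),proj("scene",[0.248,.6,.24]))
```

```text
[[-80.717092   343.12737371]] [[683.82723465 232.82253952]]
```

View pics/c1.png

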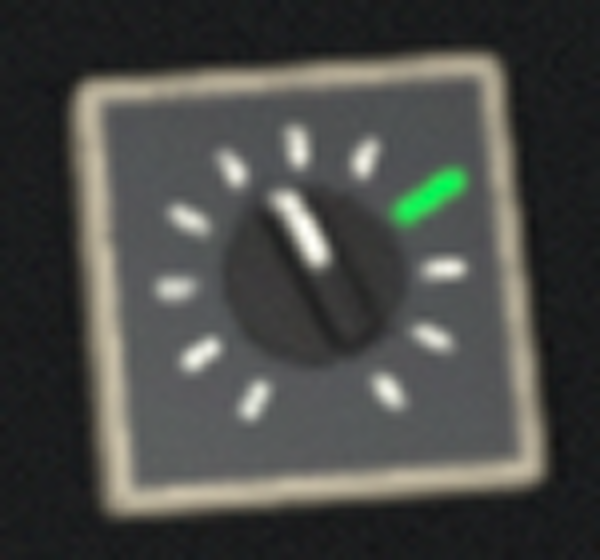

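View pics/c2.png

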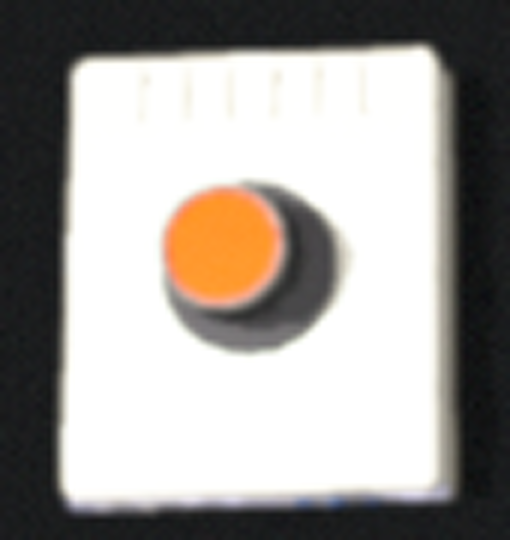

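View pics/c3.png

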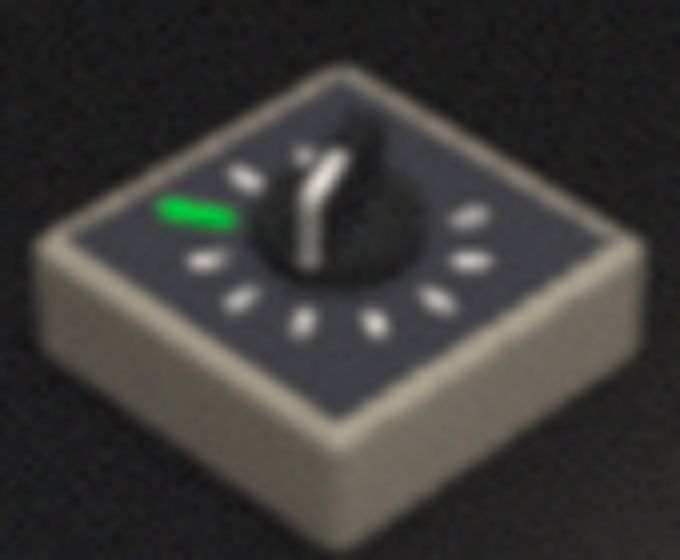

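View pics/c4.png

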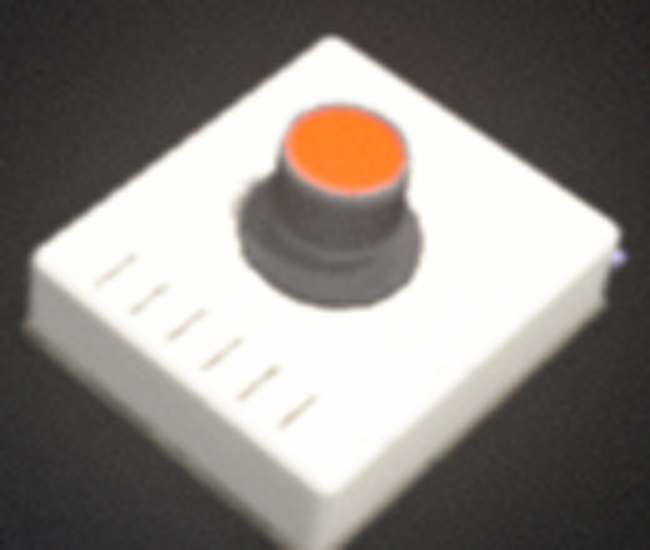

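Run:
```python
from h import *
f=lambda c,s,o:((c[0]+.5)/s-.5+o[0],(c[1]+.5)/s-.5+o[1])
g=lambda c,z:atz("top",*f(c,8,(265,190)),z)
cor=[g(c,.046) for c in[(80,85),(497,60),(543,478),(110,510)]]
ctr=np.mean(cor,0);print("corners",np.round(cor,4),"ctr",ctr, [np.linalg.norm(cor[i]-cor[i-1]) for i in range(4)])
T=[(255,400),(200,354),(175,288),(188,219),(232,168),(297,147),(366,158),(430,195),(445,268),(433,338),(388,392)]
P=np.array([g(c,.046) for c in T])
# circle fit (excluding green)
Q=np.delete(P,7,0)[:,:2]
A=np.c_[2*Q,np.ones(len(Q))];s=np.linalg.lstsq(A,(Q**2).sum(1),rcond=None)[0];print("circ",s[:2],np.sqrt(s[2]+s[:2]@s[:2]))
c=s[:2]
an=-np.unwrap(np.arctan2(P[:,1]-c[1],P[:,0]-c[0]));print(np.round(an,3))
off=np.mean(an-np.arange(11)*.5236);print("off",off,np.round(an-np.arange(11)*.5236-off,3))
a,b=g((283,197),.078),g((322,262),.078)
print("ptr",a,b,np.hypot(*(a-c_ if 0 else (a[:2]-c))),np.linalg.norm(a-b))
for v in(a[:2]-c,a[:2]-b[:2]): print("dial",(-np.arctan2(v[1],v[0])-off)%(2*np.pi), "world",np.arctan2(v[1],v[0]))
# scene
h=lambda c,z:atz("scene",*f(c,8,(200,135)),z)
print("scene corners",np.round([h(c,.046) for c in[(340,65),(645,245),(338,440),(35,245)]],4),np.mean([h(c,.046) for c in[(340,65),(645,245),(338,440),(35,245)]],0))
p1,p2=h((345,155),.078),h((312,195),.078);print("scene ptr",p1,p2)
# cell
print("cell top",atz("top",*f((224,246),6,(130,155)),.106),"scene",atz("scene",*f((346,149),5,(260,205)),.106))
print("flange top", atz("top",*f((252,267),6,(130,155)),.060))
hc=[atz("top",*f(c,6,(130,155)),.054) for c in[(72,60),(435,47),(440,490),(60,500)]];print("head",np.round(hc,4),np.mean(hc,0))
hs=[atz("scene",*f(c,5,(260,205)),.054) for c in[(332,35),(622,232),(330,495),(32,255)]];print("head sc",np.round(hs,4),np.mean(hs,0))
im=cv2.imread("pics/top0.png").astype(int);m=((im[...,2]-im[...,0])>120)&(im[...,1]<190);m[:150]=0
y,x=np.nonzero(m);print("orange top",x.mean(),y.mean(),atz("top",x.mean(),y.mean(),.106),len(x))
im=cv2.imread("pics/scene0.png").astype(int);m=((im[...,2]-im[...,0])>120)&(im[...,1]<190);m[:200]=0
y,x=np.nonzero(m);print("orange sc",x.mean(),y.mean(),atz("scene",x.mean(),y.mean(),.106),len(x))
d=np.load("pics/top0.npy")
def dp(u,v,n="top"):
    K,k1,Rm,t=cam(n);o,r=ray(n,u,v);return o+r*d[int(round(v)),int(round(u))]
print("depth",dp(167,195),dp(160,225),dp(281,201))
```

```text
corners [[ 0.5636 -0.0758  0.046 ]
 [ 0.5725 -0.2022  0.046 ]
 [ 0.4475 -0.2122  0.046 ]
 [ 0.4373 -0.0845  0.046 ]] ctr [ 0.50523762 -0.14366822  0.046     ] [np.float64(0.1266829497525582), np.float64(0.12664872016806955), np.float64(0.12544441445211502), np.float64(0.12808108256630613)]
circ [ 0.50582775 -0.14442063] 0.040206282660334915
[-2.702 -2.171 -1.649 -1.122 -0.609 -0.086  0.444  0.961  1.484  2.019
  2.55 ]
off -2.6981209393762025 [-0.004  0.003  0.002  0.005 -0.005 -0.006  0.    -0.006 -0.006  0.004
  0.012]
ptr [ 0.52584841 -0.13259161  0.078     ] [ 0.50714029 -0.14354345  0.078     ] 0.023254092649696845 0.021678027609111136
dial 2.1644633978933463 world 0.5336575414828564
dial 2.168501844899296 world 0.5296190944769065
scene corners [[ 0.4489 -0.2118  0.046 ]
 [ 0.4373 -0.0855  0.046 ]
 [ 0.5621 -0.0772  0.046 ]
 [ 0.575  -0.2005  0.046 ]] [ 0.50583421 -0.14376214  0.046     ]
scene ptr [ 0.50418677 -0.14333596  0.078     ] [ 0.52343775 -0.13498943  0.078     ]
cell top [0.56110004 0.17090544 0.106     ] scene [0.56211877 0.17270632 0.106     ]
flange top [0.5612235  0.17031119 0.06      ]
head [[0.6474 0.251  0.054 ]
 [0.6542 0.1018 0.054 ]
 [0.4745 0.0928 0.054 ]
 [0.4684 0.2428 0.054 ]] [0.5611357  0.17210802 0.054     ]
head sc [[0.4773 0.0961 0.054 ]
 [0.4719 0.2429 0.054 ]
 [0.6473 0.2515 0.054 ]
 [0.6535 0.1039 0.054 ]] [0.56249861 0.17359263 0.054     ]
orange top 166.5 195.5 [0.56128113 0.17186758 0.106     ] 266
orange sc 328.8673469387755 234.46938775510205 [0.56215317 0.17290493 0.106     ] 294
depth [0.5628901  0.17137305 0.1036054 ] [0.49982494 0.19641585 0.05206682] [ 0.5619502  -0.09139829  0.04521061]
```

```bash
python3 -m crank '{"slide":[[-38,-22,0],[-38,-22,0],[-38,-22,0],[-38,-22,0],[-38,-22,0]],"dr":[[0,0,0],[0,0,0],[0,0,0],[0,0,0],[0,0,0]],"hand":[87,87,87,87,87]}'
python3 -m crank '{"slide":[[-38,-22,0],[-38,-22,0],[-38,-22,0],[-38,-22,0],[-38,-22,0]],"dr":[[0,0,0],[0,0,0],[0,0,0],[0,0,0],[0,0,0]],"hand":[87,87,87,87,87]}'
cat >> h.py <<'E'
def go(p,yaw=None):
    s,Rm=st(); print("j7",s["joints"].round(2)); d=np.array(p)-s["position"]; print("tool slide mm",np.round(Rm.T@d*1000,1))
    cy=np.degrees(np.arctan2(Rm[1,0],Rm[0,0])); print("yaw",round(cy,2))
    if yaw is not None: print("dz needed", round(-((yaw-cy+180)%360-180),2))
    # tilt correction rotvec in tool frame toward pointing straight down
    z=Rm.T@np.array([0,0,-1.]); print("tilt corr deg",np.round(np.degrees(np.cross([0,0,1],z)),2))
E
python3 - <<'E'
from h import *
go([.5055,-.144,.24],208.6)
E
```

```text
time_s: 0.72
position: [0.3825, 0.4251, 0.2408]
orientation: [-0.0, 0.195, 0.981, -0.0]
force: [0.1, -0.2, 0.8]
gripper_width: 0.087
time_s: 1.35
position: [0.5159, 0.251, 0.2409]
orientation: [-0.0, 0.195, 0.981, -0.0]
force: [0.2, 0.3, 0.9]
gripper_width: 0.0872
1.35 p [0.5159 0.251  0.2409] x [-0.924  0.382  0.   ] z [-0.001 -0.    -1.   ] F [0.2 0.3 0.9] T [ 0.06  0.01 -0.03] w 0.0872
j7 [-0.68  0.16  0.21  1.65 -0.03  1.33  0.71]
tool slide mm [-141.2 -369.1    1. ]
yaw 157.56
dz needed -51.04
tilt corr deg [-0.02 -0.02  0.  ]
```

```bash
python3 -m crank '{"slide":[[-16,-41,0],[-16,-41,0],[-16,-41,0],[-16,-41,0],[-16,-41,0]],"dr":[[0,0,0],[0,0,0],[0,0,0],[0,0,0],[0,0,0]],"hand":[87,87,87,87,60]}'
python3 -m crank '{"slide":[[-16,-41,0],[-15,-41,0],[-15,-41,0],[-15,-41,0],[0,0,0]],"dr":[[0,0,0],[0,0,0],[0,0,0],[0,0,0],[0,0,-10]],"hand":[50,50,50,50,50]}'
python3 -m crank '{"slide":[[0,0,0],[0,0,0],[0,0,0],[0,0,0],[0,0,0]],"dr":[[0,0,-10],[0,0,-10],[0,0,-10],[0,0,-10],[0,0,0]],"hand":[50,50,50,50,50]}'
python3 - <<'E'
from h import *
go([.5055,-.144,.10],208.6)
E
```

```text
time_s: 1.98
position: [0.5107, 0.0309, 0.241]
orientation: [-0.0, 0.195, 0.981, 0.0]
force: [1.7, -0.5, -0.4]
gripper_width: 0.0822
time_s: 2.6
position: [0.5036, -0.1471, 0.2411]
orientation: [-0.0, 0.11, 0.994, -0.001]
force: [-0.8, 0.2, 0.9]
gripper_width: 0.0502
time_s: 3.22
position: [0.5046, -0.1425, 0.2409]
orientation: [-0.0, -0.237, 0.971, 0.0]
force: [0.1, 0.6, -0.5]
gripper_width: 0.0497
3.225 p [ 0.5046 -0.1425  0.2409] x [-0.887 -0.461  0.   ] z [-0.001  0.    -1.   ] F [ 0.1  0.6 -0.5] T [ 0.07  0.02 -0.03] w 0.0497
j7 [-0.28  0.05  0.52  1.78 -0.02  1.32  2.3 ]
tool slide mm [-1.000e-01 -1.800e+00  1.409e+02]
yaw -152.55
dz needed -1.15
tilt corr deg [ 0.02 -0.02  0.  ]
```

```bash
python3 -m crank '{"slide":[[0,-1,45],[0,0,45],[0,0,40],[0,0,15],[0,0,10]],"dr":[[0,0,-1],[0,0,0],[0,0,0],[0,0,0],[0,0,0]],"hand":[50,50,50,50,50]}'
python3 -m crank '{"slide":[[0,0,6],[0,0,0]],"dr":[[0,0,0],[0,0,0]],"hand":[40,40]}'
python3 - <<'E'
from h import *
go([.5055,-.144,.079],208.6)
im,_=optics.grab_frame("scene");cv2.imwrite("pics/s1.png",cv2.resize(im[80:230,150:330],None,fx=4,fy=4,interpolation=cv2.INTER_CUBIC))
E
```

```text
time_s: 3.85
position: [0.5056, -0.1435, 0.0862]
orientation: [0.0, -0.246, 0.969, -0.0]
force: [0.7, 0.1, 0.3]
gripper_width: 0.0499
time_s: 4.1
position: [0.5058, -0.1435, 0.0808]
orientation: [0.001, -0.246, 0.969, -0.0]
force: [-1.2, 0.7, -0.2]
gripper_width: 0.0414
4.1 p [ 0.5058 -0.1435  0.0808] x [-0.879 -0.478 -0.001] z [ 0.001 -0.    -1.   ] F [-1.2  0.7 -0.2] T [0.03 0.1  0.02] w 0.0414
j7 [-0.24  0.21  0.52  1.96 -0.13  1.    2.4 ]
tool slide mm [ 0.5 -0.3  1.8]
yaw -151.47
dz needed -0.07
tilt corr deg [-0.03  0.05  0.  ]
```

View pics/s1.png

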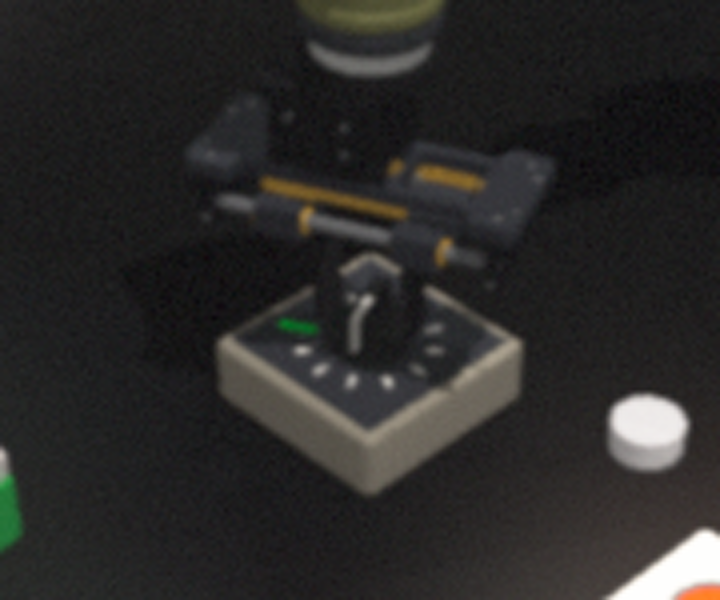

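```bash
python3 -m crank '{"slide":[[0,0,1.5],[0,0,0],[0,0,0],[0,0,0],[0,0,0]],"dr":[[0,0,0],[0,0,0],[0,0,0],[0,0,0],[0,0,0]],"hand":[20,5,5,5,5]}'
python3 - <<'E'
from h import *
go([.5055,-.144,.079],124.6)
E
```

```text
time_s: 4.78
position: [0.5061, -0.1446, 0.079]
orientation: [0.001, -0.246, 0.969, -0.001]
force: [3.0, -3.4, -2.2]
gripper_width: 0.0114
4.775 p [ 0.5061 -0.1446  0.079 ] x [-0.879 -0.477 -0.001] z [ 0.002 -0.002 -1.   ] F [ 3.  -3.4 -2.2] T [-0.71 -0.6  -0.06] w 0.0114
j7 [-0.24  0.22  0.52  1.96 -0.13  0.99  2.4 ]
tool slide mm [ 0.2  0.8 -0. ]
yaw -151.48
dz needed 83.92
tilt corr deg [-0.14  0.05  0.  ]
```

```bash
python3 -m crank '{"slide":[[0,-1.2,0],[0,0,0],[0,0,0],[0,0,0],[0,0,0]],"dr":[[0,0,4],[0,0,7],[0,0,7],[0,0,7],[0,0,7]],"hand":[5,5,5,5,5]}'
python3 - <<'E'
from h import *
go([.5058,-.1445,.079],124.6)
E
```

```text
time_s: 5.4
position: [0.5063, -0.1457, 0.079]
orientation: [0.001, 0.032, 0.999, -0.001]
force: [1.9, -4.2, -2.1]
gripper_width: 0.0118
5.4 p [ 0.5063 -0.1457  0.079 ] x [-0.998  0.065 -0.001] z [ 0.001 -0.002 -1.   ] F [ 1.9 -4.2 -2.1] T [-0.92 -0.51 -0.01] w 0.0118
j7 [-0.3   0.23  0.59  1.96 -0.15  1.    1.86]
tool slide mm [ 0.6  1.1 -0. ]
yaw 176.3
dz needed 51.7
tilt corr deg [-0.09  0.08  0.  ]
```

```bash
python3 -m crank '{"slide":[[0,-1,0],[0,0,0],[0,0,0],[0,0,0],[0,0,0]],"dr":[[0,0,7],[0,0,7],[0,0,7],[0,0,7],[0,0,7]],"hand":[5,5,5,5,5]}'
python3 -m crank '{"slide":[[0,0,0],[0,0,0],[0,0,0],[0,0,0]],"dr":[[0,0,7],[0,0,6],[0,0,3.5],[0,0,0]],"hand":[5,5,5,5]}'
python3 - <<'E'
from h import *
go([.5058,-.1445,.079],124.6)
for n in("top","scene"):
    im,_=optics.grab_frame(n);cv2.imwrite(f"pics/{n}2.png",im)
a=cv2.imread("pics/top2.png")[180:260,255:350];b=cv2.imread("pics/scene2.png")[120:210,190:300]
cv2.imwrite("pics/m2.png",np.hstack([cv2.resize(a,(390,330),interpolation=cv2.INTER_CUBIC),cv2.resize(b,(403,330),interpolation=cv2.INTER_CUBIC)]))
E
```

```text
time_s: 6.02
position: [0.5059, -0.1468, 0.079]
orientation: [0.001, 0.331, 0.944, -0.001]
force: [0.6, -3.6, -0.7]
gripper_width: 0.0117
time_s: 6.52
position: [0.5055, -0.1472, 0.079]
orientation: [0.0, 0.462, 0.887, -0.001]
force: [1.2, -6.3, 0.4]
gripper_width: 0.0114
6.525 p [ 0.5055 -0.1472  0.079 ] x [-0.574  0.819 -0.002] z [-0.    -0.002 -1.   ] F [ 1.2 -6.3  0.4] T [-1.25  0.04  0.03] w 0.0114
j7 [-0.41  0.24  0.72  1.96 -0.19  1.    1.01]
tool slide mm [ 2.   1.7 -0. ]
yaw 125.02
dz needed 0.42
tilt corr deg [-0.07  0.09  0.  ]
```

View pics/m2.png

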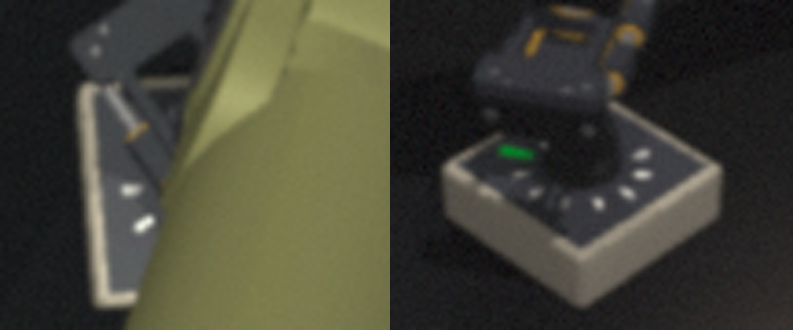

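```bash
python3 -m crank '{"slide":[[0,0,0],[0,0,0],[0,0,0],[0,0,0]],"dr":[[0,0,0.4],[0,0,0],[0,0,0],[0,0,0]],"hand":[5,5,30,40]}'
python3 -m crank '{"slide":[[0,0,-15],[0,0,-45],[0,0,-50],[0,0,-50],[0,0,0]],"dr":[[0,0,0],[0,0,0],[0,0,0],[0,0,0],[0,0,0]],"hand":[40,60,87,87,87]}'
python3 - <<'E'
from h import *
go([.5617,.172,.24])
im,_=optics.grab_frame("scene");cv2.imwrite("pics/scene3.png",im)
cv2.imwrite("pics/m3.png",cv2.resize(im[135:205,200:285],None,fx=8,fy=8,interpolation=cv2.INTER_CUBIC))
E
```

```text
time_s: 7.12
position: [0.5057, -0.1444, 0.0786]
orientation: [-0.001, 0.464, 0.886, 0.001]
force: [-0.8, 0.4, 0.1]
gripper_width: 0.0246
time_s: 7.75
position: [0.5083, -0.1461, 0.244]
orientation: [0.004, 0.464, 0.886, 0.002]
force: [-0.7, -0.4, -0.5]
gripper_width: 0.0719
7.75 p [ 0.5083 -0.1461  0.244 ] x [-0.569  0.822 -0.005] z [ 0.009  0.    -1.   ] F [-0.7 -0.4 -0.5] T [-0.02 -0.02  0.01] w 0.0719
j7 [-0.48  0.05  0.75  1.78 -0.04  1.32  0.88]
tool slide mm [231.3 224.8   4.6]
yaw 124.67
tilt corr deg [ 0.45  0.28 -0.  ]
```

View pics/m3.png

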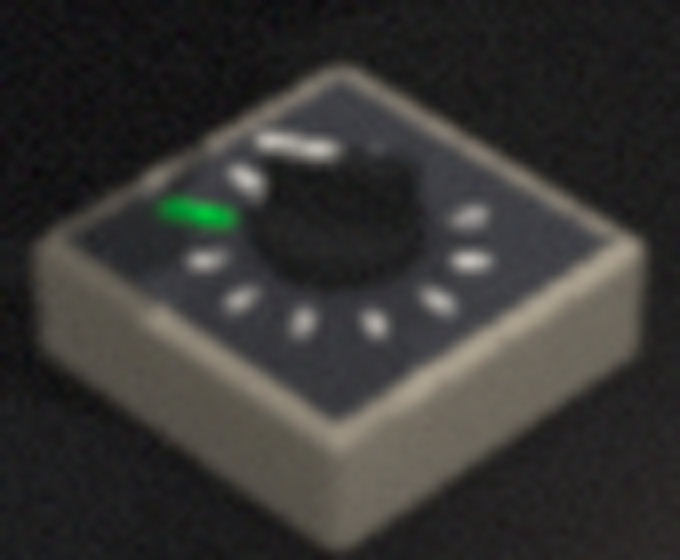

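```bash
python3 -m crank '{"slide":[[38,37,0],[38,37,0],[38,37,0],[38,37,0],[38,37,0]],"dr":[[0,0,0],[0,0,0],[0,0,0],[0,0,0],[0,0,0]],"hand":[87,87,87,87,87]}'
python3 -m crank '{"slide":[[41,40,0],[0,0,0],[0,0,0]],"dr":[[0,0,0],[0,0,0],[0,0,0]],"hand":[87,87,87]}'
python3 - <<'E'
from h import *
go([.5617,.1722,.097])
im,_=optics.grab_frame("top");cv2.imwrite("pics/top4.png",im)
cv2.imwrite("pics/m4.png",cv2.resize(im[190:260,265:340],None,fx=8,fy=8,interpolation=cv2.INTER_CUBIC))
h=lambda c,z:atz("scene",(c[0]+.5)/8-.5+200,(c[1]+.5)/8-.5+135,z)
a,b=h((260,141),.078),h((338,152),.078);print(a,b,np.arctan2(*(a-b)[1::-1]))
a,b=h((160,207),.046),h((237,218),.046);print(a,b,np.arctan2(*(a-b)[1::-1]))
E
```

```text
time_s: 8.43
position: [0.5492, 0.1176, 0.2377]
orientation: [-0.001, 0.464, 0.886, -0.001]
force: [0.5, 0.5, -0.2]
gripper_width: 0.087
time_s: 8.8
position: [0.559, 0.1716, 0.2376]
orientation: [-0.0, 0.464, 0.886, -0.001]
force: [-0.2, 0.7, -0.7]
gripper_width: 0.0869
8.8 p [0.559  0.1716 0.2376] x [-0.569  0.823 -0.001] z [-0.002 -0.002 -1.   ] F [-0.2  0.7 -0.7] T [-0.09  0.03 -0.01] w 0.0869
j7 [-0.78  0.2   0.5   1.64 -0.09  1.33  0.34]
tool slide mm [ -1.    3.  140.6]
yaw 124.65
tilt corr deg [-0.16  0.03  0.  ]
[ 0.51883135 -0.16422263  0.078     ] [ 0.50482595 -0.14572333  0.078     ] -0.9227809453416549
[ 0.53583628 -0.19120805  0.046     ] [ 0.52157245 -0.17244071  0.046     ] -0.9209037747578901
```

View pics/m4.png

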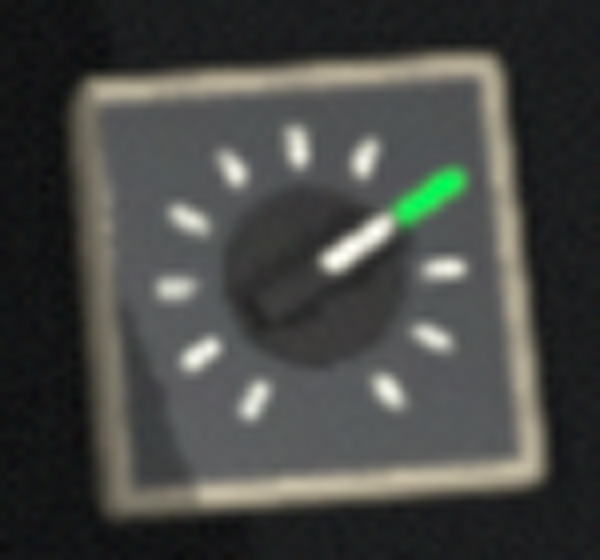

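```bash
python3 - <<'E'
from h import *
h=lambda c,z:atz("top",(c[0]+.5)/8-.5+265,(c[1]+.5)/8-.5+190,z)
a,b=h((392,219),.078),h((328,267),.078);print(a,b,np.arctan2(*(a-b)[1::-1]),np.arctan2(*(a-[.5058,-.1444,0])[1::-1]))
a,b=h((460,178),.046),h((400,217),.046);print(a,b,np.arctan2(*(a-b)[1::-1]))
E
python3 -m crank '{"slide":[[-1,3,40],[0,0,40],[0,0,35],[0,0,18],[0,0,7]],"dr":[[0,0,0],[0,0,0],[0,0,0],[0,0,0],[0,0,0]],"hand":[87,87,87,87,87]}'
python3 -m crank '{"slide":[[0,0,0]],"dr":[[0,0,0]],"hand":[87]}'
python3 - <<'E'
from h import *
go([.5617,.1722,.097])
im,_=optics.grab_frame("scene");cv2.imwrite("pics/m5.png",cv2.resize(im[170:310,250:400],None,fx=4,fy=4,interpolation=cv2.INTER_CUBIC))
E
```

```text
[ 0.5197418  -0.16398276  0.078     ] [ 0.50571473 -0.14524615  0.078     ] -0.9281630682073202 -0.9521002024066242
[ 0.53643144 -0.18991445  0.046     ] [ 0.52450611 -0.17157706  0.046     ] -0.9941902768291299
time_s: 9.48
position: [0.5625, 0.1722, 0.0983]
orientation: [-0.0, 0.465, 0.885, -0.0]
force: [-0.6, 0.2, -0.1]
gripper_width: 0.0873
time_s: 9.6
position: [0.5631, 0.1731, 0.0994]
orientation: [0.0, 0.465, 0.885, 0.0]
force: [-0.4, -0.5, 0.4]
gripper_width: 0.0871
9.6 p [0.5631 0.1731 0.0994] x [-0.568  0.823 -0.   ] z [ 0.001  0.    -1.   ] F [-0.4 -0.5  0.4] T [-0.04  0.02 -0.03] w 0.0871
j7 [-0.75  0.32  0.48  1.79 -0.17  1.07  0.4 ]
tool slide mm [ 0.1 -1.7  2.4]
yaw 124.62
tilt corr deg [ 0.05  0.01 -0.  ]
```

View pics/m5.png

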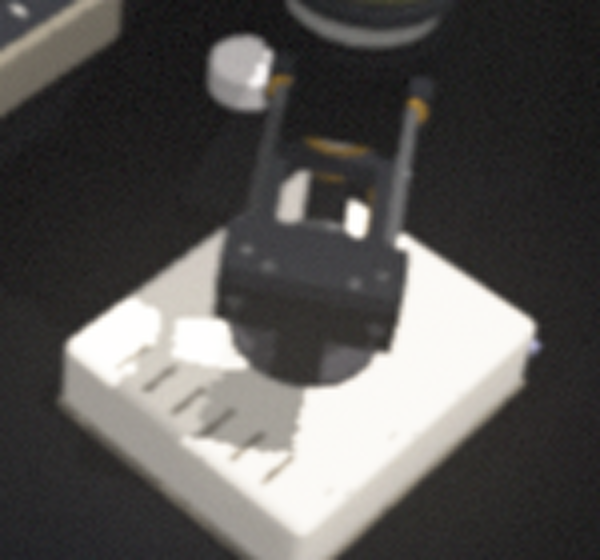

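Run:
```python
from h import *
im=cv2.imread("pics/top4.png").astype(float)
# upscaled line-profile: fit axis of pointer/green by weighted PCA in world
def fit(n,im,w,box,z):
    x0,x1,y0,y1=box; P=[];W=[]
    for v in range(y0,y1):
        for u in range(x0,x1):
            if w[v,u]>0: P.append(atz(n,u,v,z)[:2]);W.append(w[v,u])
    P=np.array(P);W=np.array(W);c=(P*W[:,None]).sum(0)/W.sum();C=((P-c)*W[:,None]).T@(P-c)/W.sum()
    e,V=np.linalg.eigh(C);d=V[:,1];d=d if d[0]>0 else -d
    return c.round(4),np.arctan2(d[1],d[0]).round(4),np.sqrt(e).round(4)
def white(im): return np.clip(im.min(2)-90,0,None)
def green(im): return np.clip(im[...,1]-np.maximum(im[...,0],im[...,2])-40,0,None)
cx=lambda X0,X1,Y0,Y1:(int(265+X0/8),int(265+X1/8),int(190+Y0/8),int(190+Y1/8))
w=white(im)
w[green(im)>0]=0
for box in [cx(305,405,210,285)]:
    c,a,e=fit("top",im,w,box,.078);print("ptr",c,a,e,"from axis",np.arctan2(*(c-[.5058,-.1444])[::-1]))
c,a,e=fit("top",im,green(im),cx(370,490,150,240),.046);print("grn",c,a,e,np.arctan2(*(c-[.5058,-.1444])[::-1]))
im=cv2.imread("pics/scene3.png").astype(float)
bx=lambda X0,X1,Y0,Y1:(int(200+X0/8),int(200+X1/8),int(135+Y0/8),int(135+Y1/8))
w=white(im)
c,a,e=fit("scene",im,w,bx(245,360,120,168),.078);print("ptr",c,a,e,np.arctan2(*(c-[.5058,-.1444])[::-1]))
c,a,e=fit("scene",im,green(im),bx(140,260,190,235),.046);print("grn",c,a,e,np.arctan2(*(c-[.5058,-.1444])[::-1]))
```

```text
ptr [ 0.5125 -0.1539] -0.9493 [0.0018 0.0065] from axis -0.9565467688136358
grn [ 0.5311 -0.1807] -0.9785 [0.002  0.0064] -0.9621070194674851
ptr [ 0.5123 -0.1572] -1.0235 [0.0028 0.0071] -1.100918268819213
grn [ 0.5284 -0.1813] -1.0345 [0.0024 0.0054] -1.0212609474509042
```

```bash
python3 -m crank '{"slide":[[0,-1.5,2.2],[0,0,0],[0,0,0],[0,0,0],[0,0,0]],"dr":[[0,0,0],[0,0,0],[0,0,0],[0,0,0],[0,0,0]],"hand":[70,60,55,45,45]}'
python3 -m crank '{"slide":[[0,0,0],[0,0,0]],"dr":[[0,0,0],[0,0,0]],"hand":[45,45]}'
python3 - <<'E'
from h import *
go([.5617,.1722,.097])
E
```

```text
time_s: 10.28
position: [0.5608, 0.1721, 0.0966]
orientation: [-0.001, 0.465, 0.886, -0.001]
force: [-2.4, -2.4, 2.9]
gripper_width: 0.0489
time_s: 10.52
position: [0.5608, 0.1721, 0.0966]
orientation: [-0.0, 0.465, 0.886, -0.001]
force: [-3.8, -2.6, 4.0]
gripper_width: 0.0492
10.525 p [0.5608 0.1721 0.0966] x [-0.568  0.823  0.   ] z [-0.001 -0.    -1.   ] F [-3.8 -2.6  4. ] T [-0.52  0.88 -0.03] w 0.0492
j7 [-0.75  0.32  0.48  1.79 -0.17  1.07  0.4 ]
tool slide mm [-0.4  0.8 -0.4]
yaw 124.64
tilt corr deg [-0.08 -0.02  0.  ]
```

```bash
python3 -m crank '{"slide":[[0,0,0],[0,0,0],[0,0,0],[0,0,1],[0,0,1]],"dr":[[0,0,5],[0,0,5],[0,0,5],[0,0,2],[0,0,0]],"hand":[45,45,45,45,45]}'
python3 - <<'E'
from h import *
go([.5617,.1722,.097])
E
```

```text
time_s: 11.15
position: [0.5612, 0.1716, 0.0963]
orientation: [-0.0, 0.59, 0.807, -0.001]
force: [-8.2, -4.2, 17.9]
gripper_width: 0.0492
11.15 p [0.5612 0.1716 0.0963] x [-0.303  0.953 -0.   ] z [-0.001 -0.001 -1.   ] F [-8.2 -4.2 17.9] T [-1.16  2.09  0.09] w 0.0492
j7 [-0.79  0.33  0.53  1.8  -0.19  1.07  0.12]
tool slide mm [ 0.4  0.6 -0.7]
yaw 107.66
tilt corr deg [-0.07  0.02  0.  ]
```

```bash
python3 -m crank '{"slide":[[0,0,-1.2],[0,0,0],[0,0,0],[0,0,0]],"dr":[[0,0,2],[0,0,2],[0,0,2],[0,0,2]],"hand":[45,45,45,45]}'
python3 - <<'E'
from h import *
go([.5617,.1722,.097])
E
```

```text
time_s: 11.65
position: [0.5612, 0.1714, 0.0961]
orientation: [0.0, 0.645, 0.764, -0.001]
force: [-4.5, -3.7, 6.2]
gripper_width: 0.049
11.65 p [0.5612 0.1714 0.0961] x [-0.167  0.986 -0.001] z [-0.001 -0.001 -1.   ] F [-4.5 -3.7  6.2] T [-1.02  0.91  0.13] w 0.049
j7 [-0.81  0.33  0.55  1.8  -0.2   1.07 -0.02]
tool slide mm [ 0.7  0.6 -0.9]
yaw 99.61
tilt corr deg [-0.05  0.07  0.  ]
```

```bash
python3 -m crank '{"slide":[[0,0,0],[0,0,0],[0,0,0],[0,0,0]],"dr":[[0,0,2],[0,0,2],[0,0,1],[0,0,0]],"hand":[45,45,45,45]}'
python3 - <<'E'
from h import *
go([.5617,.1722,.097])
E
python3 -m crank '{"slide":[[0,0,0],[0,0,0],[0,0,0],[0,0,0]],"dr":[[0,0,2],[0,0,2],[0,0,1],[0,0,0]],"hand":[45,45,45,45]}'
python3 - <<'E'
from h import *
go([.5617,.1722,.097])
E
```

```text
time_s: 12.15
position: [0.561, 0.1722, 0.0951]
orientation: [-0.0, 0.678, 0.735, -0.001]
force: [-1.3, -3.0, -1.7]
gripper_width: 0.0492
12.15 p [0.561  0.1722 0.0951] x [-0.081  0.997 -0.001] z [-0.001 -0.001 -1.   ] F [-1.3 -3.  -1.7] T [-0.75  0.47  0.04] w 0.0492
j7 [-0.82  0.34  0.57  1.8  -0.2   1.07 -0.1 ]
tool slide mm [-0.   0.7 -1.9]
yaw 94.66
tilt corr deg [-0.05  0.04  0.  ]
time_s: 12.65
position: [0.561, 0.1723, 0.0955]
orientation: [-0.0, 0.709, 0.705, -0.0]
force: [-3.0, -3.7, -2.4]
gripper_width: 0.0493
12.65 p [0.561  0.1723 0.0955] x [ 0.006  1.    -0.   ] z [-0.001 -0.    -1.   ] F [-3.  -3.7 -2.4] T [-0.89  0.71  0.05] w 0.0493
j7 [-0.83  0.34  0.58  1.8  -0.21  1.07 -0.18]
tool slide mm [-0.   0.7 -1.5]
yaw 89.64
tilt corr deg [-0.04  0.03  0.  ]
```

```bash
python3 -m crank '{"slide":[[0,0,1.5],[0,0,1.5],[0,0,0]],"dr":[[0,0,0],[0,0,0],[0,0,0]],"hand":[45,45,45]}'
python3 - <<'E'
from h import *
go([.5617,.1722,.087])
E
```

```text
time_s: 13.02
position: [0.561, 0.1724, 0.0932]
orientation: [-0.0, 0.709, 0.705, -0.0]
force: [-4.6, -3.8, 0.8]
gripper_width: 0.0493
13.025 p [0.561  0.1724 0.0932] x [0.006 1.    0.   ] z [-0.001  0.    -1.   ] F [-4.6 -3.8  0.8] T [-0.99  1.1  -0.  ] w 0.0493
j7 [-0.83  0.34  0.58  1.8  -0.21  1.06 -0.18]
tool slide mm [-0.2  0.7  6.2]
yaw 89.65
tilt corr deg [-0.06 -0.01  0.  ]
```

```bash
python3 -m crank '{"slide":[[0,0,1.5],[0,0,1],[0,0,0]],"dr":[[0,0,0],[0,0,0],[0,0,0]],"hand":[45,45,45]}'
python3 - <<'E'
from h import *
go([.5617,.1722,.087])
E
python3 -m crank '{"slide":[[0,0,1.5],[0,0,1],[0,0,0]],"dr":[[0,0,0],[0,0,0],[0,0,0]],"hand":[45,45,45]}'
python3 - <<'E'
from h import *
go([.5617,.1722,.087])
E
```

```text
time_s: 13.4
position: [0.561, 0.1723, 0.0907]
orientation: [-0.0, 0.709, 0.705, -0.0]
force: [-5.1, -5.2, 1.8]
gripper_width: 0.0488
13.4 p [0.561  0.1723 0.0907] x [0.006 1.    0.   ] z [-0.001  0.    -1.   ] F [-5.1 -5.2  1.8] T [-1.08  1.24 -0.01] w 0.0488
j7 [-0.83  0.34  0.58  1.8  -0.21  1.06 -0.18]
tool slide mm [-0.1  0.7  3.7]
yaw 89.65
tilt corr deg [-0.06 -0.01  0.  ]
time_s: 13.78
position: [0.561, 0.1723, 0.0886]
orientation: [-0.0, 0.709, 0.705, -0.0]
force: [-6.0, -3.8, 3.6]
gripper_width: 0.0491
13.775 p [0.561  0.1723 0.0886] x [0.006 1.    0.   ] z [-0.001  0.    -1.   ] F [-6.  -3.8  3.6] T [-1.08  1.43  0.  ] w 0.0491
j7 [-0.83  0.35  0.58  1.8  -0.22  1.06 -0.18]
tool slide mm [-0.1  0.7  1.6]
yaw 89.65
tilt corr deg [-0.07 -0.02  0.  ]
```

```bash
python3 -m crank '{"slide":[[0,0,1],[0,0,1],[0,0,0]],"dr":[[0,0,0],[0,0,0],[0,0,0]],"hand":[45,45,45]}'
python3 - <<'E'
from h import *
go([.5617,.1722,.087])
E
python3 -m crank '{"slide":[[0,0,1],[0,0,0.5],[0,0,0]],"dr":[[0,0,0],[0,0,0],[0,0,0]],"hand":[45,45,45]}'
python3 - <<'E'
from h import *
go([.5617,.1722,.087])
E
```

```text
time_s: 14.15
position: [0.561, 0.1723, 0.087]
orientation: [-0.001, 0.709, 0.705, -0.0]
force: [-6.2, -4.1, 6.5]
gripper_width: 0.0491
14.15 p [0.561  0.1723 0.087 ] x [0.006 1.    0.   ] z [-0.001  0.    -1.   ] F [-6.2 -4.1  6.5] T [-1.1   1.62 -0.02] w 0.0491
j7 [-0.83  0.35  0.58  1.8  -0.22  1.05 -0.18]
tool slide mm [-0.1  0.7 -0. ]
yaw 89.64
tilt corr deg [-0.07 -0.03  0.  ]
time_s: 14.52
position: [0.561, 0.1723, 0.0866]
orientation: [-0.001, 0.709, 0.705, -0.0]
force: [-9.0, -6.2, 13.7]
gripper_width: 0.0492
14.525 p [0.561  0.1723 0.0866] x [0.006 1.    0.001] z [-0.002  0.001 -1.   ] F [-9.  -6.2 13.7] T [-1.31  2.28  0.  ] w 0.0492
j7 [-0.83  0.35  0.58  1.8  -0.22  1.05 -0.17]
tool slide mm [-0.1  0.7 -0.4]
yaw 89.64
tilt corr deg [-0.09 -0.06  0.  ]
```

```bash
python3 -m crank '{"slide":[[0,0,0.5],[0,0,0],[0,0,0],[0,0,0]],"dr":[[0,0,0],[0,0,0],[0,0,0],[0,0,0]],"hand":[45,45,45,45]}'
python3 - <<'E'
from h import *
go([.5617,.1722,.087])
im,_=optics.grab_frame("scene");cv2.imwrite("pics/scene6.png",im);cv2.imwrite("pics/m6.png",cv2.resize(im[140:320,200:400],None,fx=4,fy=3.3,interpolation=cv2.INTER_CUBIC))
im,_=optics.grab_frame("top");cv2.imwrite("pics/top6.png",im)
go([.5617,.1722,.087])
E
```

```text
time_s: 15.02
position: [0.5611, 0.1723, 0.0865]
orientation: [-0.001, 0.709, 0.705, -0.0]
force: [-10.4, -5.5, 16.7]
gripper_width: 0.0492
15.025 p [0.5611 0.1723 0.0865] x [0.006 1.    0.001] z [-0.002  0.001 -1.   ] F [-10.4  -5.5  16.7] T [-1.38  2.58 -0.01] w 0.0492
j7 [-0.83  0.35  0.58  1.8  -0.22  1.05 -0.17]
tool slide mm [-0.1  0.6 -0.5]
yaw 89.64
tilt corr deg [-0.09 -0.07  0.  ]
15.125 p [0.5611 0.1723 0.0866] x [0.006 1.    0.001] z [-0.002  0.001 -1.   ] F [-11.1  -5.4  16.6] T [-1.44  2.56  0.04] w 0.0491
j7 [-0.83  0.35  0.58  1.8  -0.22  1.05 -0.17]
tool slide mm [-0.1  0.6 -0.4]
yaw 89.64
tilt corr deg [-0.09 -0.07  0.  ]
```

View pics/m6.png

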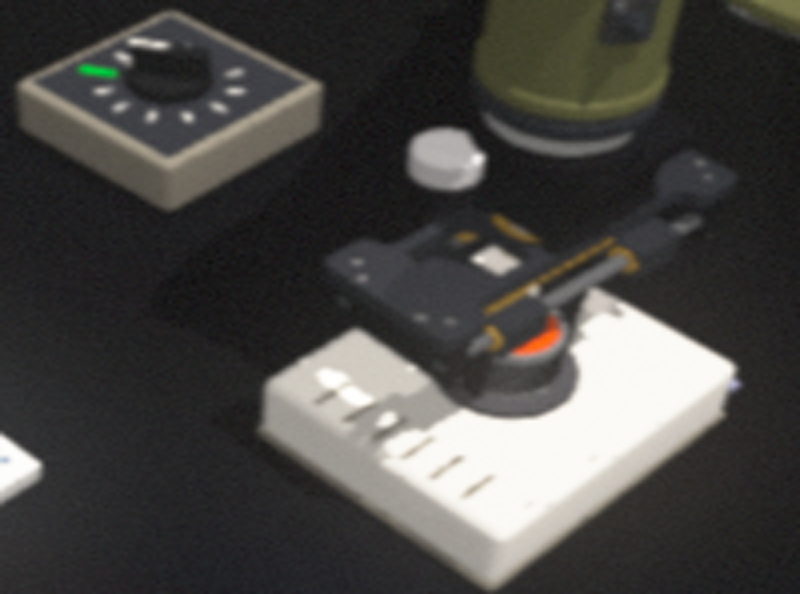

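View pics/top6.png

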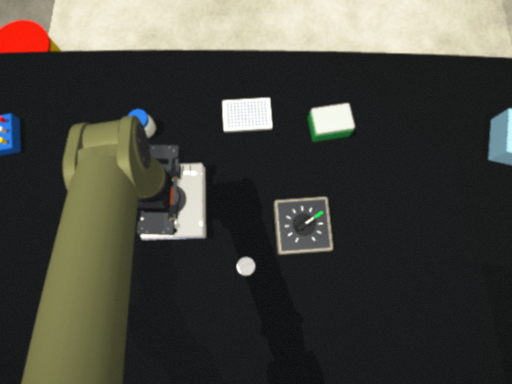

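Run:
```python
from h import *
im,d=optics.grab_frame("scene");d0=np.load("pics/scene0.npy")
def pts(im,d):
    i=im.astype(int);m=((i[...,2]-i[...,0])>120)&(i[...,1]<190)&(d>0);m[:200]=0
    m=cv2.erode(m.astype(np.uint8),np.ones((2,2)))>0
    P=[]
    for v,u in zip(*np.nonzero(m)):
        o,r=ray("scene",float(u),float(v));P.append(o+r*d[v,u])
    return np.array(P)
a=pts(cv2.imread("pics/scene0.png"),d0);b=pts(im,d)
for q in(a,b):print(len(q),np.median(q,0),np.percentile(q[:,2],[20,80]))
st()
```

```text
252 [0.55989919 0.17236807 0.10302854] [0.10197154 0.10398799]
23 [0.55974141 0.18935283 0.09282855] [0.09172781 0.09395496]
15.175 p [0.561  0.1723 0.0866] x [0.006 1.    0.001] z [-0.002  0.001 -1.   ] F [-10.5  -6.   16.2] T [-1.39  2.54 -0.01] w 0.0489
```

```bash
python3 -c "
from plant import ticket
print(ticket.finish_job())"
```

```text
the job is handed in; nothing more can be done
None
```

I turned the dial onto the green mark, then turned the cell until it dropped over the pins and pushed it home. I handed the job in at about 15.2 s of the 54 s, with the fingers still holding it down.

- **Dial:** I turned it about 84° clockwise and released it. In the top view the pointer lies in line with the green mark to within about 0.03 rad. In the scene view, pointer and mark come out parallel by hand-read pixels (0.002 rad apart). One automatic check in that view disagreed: taken from the dial's axis, the pointer was 0.08 rad off the mark. I put that down to the poor resolution there and did not correct for it.
- **Cell:** I turned it about 35° (0.61 rad) clockwise and pressed it down with the fingers holding it.
    - **Drop:** The measured tool height fell from 96.6 to 86.6 mm, and the depth camera showed the cell's top dropping 10.2 mm. Both match the 10 mm to home.
    - **Force:** The spring force rose and then the cell met a hard stop. The final downward push was about 16 N, against roughly 8 N from the spring.
- **Other things:** The plate, jar, tip box and puck look unmoved in the last pictures, which I judged by eye. The sideways force of about 12 N on the tool was still there at the end.

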